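# Stand the fallen calibration target up, push it home and flip the clamp over

### The job

The camera calibration target has been knocked onto its back on the hole-grid plate. Tip it back up onto its foot by pushing the upturned foot over, push it squarely forward between the side guides until its foot is fully home against the rear stop, then flip the red toggle-clamp handle outward and all the way down so that the clamp locks and holds the foot. Only push, and gently: do not grip, lift or carry the target, and leave the other things on the table alone.

Things in the scene. Friction and masses are not known exactly. Their poses are not given: they have to be found in the camera images.
- target: L-shaped calibration target, 0.6 kg: grey foot plate 80 x 90 x 8 mm, at its heel a panel 90 wide, 8 thick, its top 91 above the foot's underside, dots on the toe side; 10 x 8 mm bar in the inner corner. Origin: middle of the heel edge, on the underside. Axes: x heel to toe, z up the panel. At the start it lies on the panel's back, dots up: x (foot) points up, z (panel) back towards the robot.
- toe (a point): Middle of the toe edge of the foot's underside, 80 mm from the heel; at the start this is the upper edge of the upturned foot. Pushed forward (towards the rear stop) just under it, on the foot's inner (panel) side, with 1 to 3 N, the target pivots about its heel edge without slipping much; past about 27 degrees it falls on by itself and stands.
- plate: Fixed aluminium hole-grid plate 300 x 250 x 12 mm. Origin: centre of its underside, on the worktop. Its x axis runs towards the rear stop, y to the left, z up; turned by up to 0.2 rad about z.
- nest (a point): Where the toe belongs: on the plate's top, mid-width at the face of the rear stop (a bar 110 wide, 16 mm high); plate frame (118, 45, 12) mm, axes as the plate's. Two side guides 14 mm high, 95 mm apart, run from the rear stop 46 mm back; their mouths flare to 116 mm over 30 mm more. The foot lies flat on the plate between them, 2.5 mm of play a side.
- clamp_arm (a joint): Arm of the toggle clamp on the right (-y) of the nest, hinged along the plate's x. 0 = open, raised 60 degrees (as at the start); about 1.03 = closed and locked on the foot. The red handle drives it through a linkage that goes over centre just before the handle's end of travel and then stays locked; 1 to 5 N at the handle's end.
- clamp_pad: Rubber pad, 13 mm across, 10 mm high, on a spring spindle at the end of the clamp arm (2.5 N per mm); origin: middle of its lower face. Closed, it presses on top of the foot's right edge.
- handle_end (a point): Tip of the clamp's red handle (15 mm thick grip, 60 mm long). Open: nearly upright (7 degrees outward), tip at plate frame (91, -60, 133) mm, lower pivot (91, -49, 34); the arm's raised end, 90 mm high, is on the nest's side of it. Closed: level, pointing outward (-y of the plate), tip (91, -150, 57), pivot (91, -50, 56). The tip swings outward and down in an arc.
- z_block: Bystander: small aluminium block with two holes, 30 x 45 x 22 mm, standing on the right near corner of the plate; origin: centre of its underside.
- keys: Bystander: orange hex key set, 85 x 33 x 28 mm, right of the plate; origin: centre of its underside.
- driver: Bystander: screwdriver with red handle, 191 x 25 x 27 mm, right of the plate; origin: centre of its underside.
- jar: Bystander: white jar with red lid, 43 mm across, 51 mm high; origin: centre of its underside.
- drops: Bystander: amber dropper bottle, 28 mm across, 92 mm high, right of the plate; origin: centre of its underside.
- pen: Bystander: blue and white marker pen, 121 x 14 x 16 mm, behind the plate; origin: centre of its underside.

How it is judged:
By the outcome, as a careful person would: the job done as asked, in the order asked, and still so for the second after the job is handed in, with the robot touching nothing.
It also fails if it takes over 72 s, if anything falls off the work surface, if the arm or the gripper's body presses on something with over 40 N, if the wrist force passes 120 N, or if a joint passes its speed limit or range.

### The arm

A 7-joint arm with a two-finger parallel gripper is mounted at the origin on a cart in front of the work surface, level with it; the furniture and walls round the work are solid. World frame = base frame: x ahead of the robot, y to its left, z up, the work surface at z = 0. Lengths are in m, angles in degrees, forces in N, time in s.
With the tool pointing down it reaches from about 0.4 to 0.875 m from the base axis. Payload 4.4 kg.
Tool frame: the origin (TCP) lies at the very end of the fingers, on their centre line; the grasp point (between the pads) lies env.tcp_to_grasp behind it (env.tcp_to_grasp is the distance from the TCP to the grasp point, in m); z points along the fingers, y is the direction in which the jaws open and shut (so a half turn about z gives the same grasp; the last joint's range is limited). The gripper opens to 85 mm and grips with 20 to 120 N. Pads are 22 mm wide; open, the fingers measure 114 mm over their backs; the gripper's body (76 mm by 85 mm) begins 54 mm behind the grasp point. The pads swing forward as they close: fully open they stand 13 mm farther back than shut.
Start: joints at [-80.546, 36.005, 2.206, 86.941, -1.547, 57.084, -1.146], TCP at [0.149, 0.633, 0.231] pointing down, gripper open.
Joint ranges: [-175.42, 175.42], [-21.48, 121.26], [-71.46, 75.88], [10.55, 141.38], [-63.04, 243.04], [13.31, 113.54], [-168.57, 168.57]. Speed limits (degrees/s): [147.25, 147.25, 180, 180, 180, 180, 180].

### API

Orientations are given as [roll, pitch, yaw] about the fixed x, y, z axes, in that order (R = Rz(yaw) Ry(pitch) Rx(roll)).
In Python, from rig import env, effector, eyes gives the robot as it stands. Calls block until the motion is done:
- env.movep(position, orientation): joint-space move of the TCP to a pose.
- env.move_linear(position, orientation=None, rate=0.15, stop_force=None): straight line of the TCP; orientation=None keeps the orientation; rate is the mean speed in m/s. With stop_force (N) it stops when the force on the tool has changed by that much, and returns True; else False.
- env.movej(angles): joint-space move.
- effector.set_gripper(opening, effort=None): finger opening in m; effort is the grip in N (None keeps the last); returns when the fingers have stopped.
- env.wait(seconds).
- env.solve_ik(position, orientation): joint angles nearest the present ones, or None.
- eyes.get_image(name): name is "side" or "top"; returns (picture, depth): 384x512x3 uint8, red, green, blue; 384x512 float32, m along the optical axis (not along the pixel's ray), 0 where there is no reading.
- eyes.get_calibration(name): a dict with "fx", "fy", "cx", "cy" (pixels), "k1" (the pictures are not rectified: a ray, as slopes to the right and down, at radius r is drawn at 1 + k1 r^2 times it, then the intrinsics apply), "R" (3x3) and "t" (3): a world point X has camera coordinates R X + t. Camera axes: x right, y down, z forward; pixel columns grow to the right and rows downward; lengths in m; the calibration is good to about 2 mm. A picture is of the moment at which its call begins. get_calibration takes no time and is no camera call.
A pose or a line that the arm cannot do raises env.PlanningError and nothing moves.
- env.close_job(): hands the job in, once; it reports no verdict.
Readings, each from a call of its own:
- env.current_t(): time.
- env.current_qpos(): joint angles.
- env.current_joint_velocities(): joint speeds.
- env.current_effort(): joint torques, N m.
- env.current_ee_pos(): TCP position.
- env.current_eef_rot(): TCP orientation.
- env.current_wrist_force(): force on the tool from outside, world axes, zero at the start.
- env.current_ft_torque(): the same for the moment, N m.
- env.current_opening(): finger opening in m.
Only numpy, scipy, OpenCV 4.12 (cv2) and the standard library are available. Lean on these libraries where they do the work, as an engineer would, in place of code of your own. Each camera call takes 0.05 s, during which the arm holds its last target. There are 200 camera calls.

## Working session

There is one attempt and no reset: what is moved stays moved. The work goes in short steps, each a Python script; the robot and the scene stay as the last script left them, time stands still between calls to the robot, and variables do not carry over. Pictures are saved under pics/ and viewed, about 8 in all and at most 12, crops included, and the job is handed in when it is done.

```bash
mkdir -p pics; ls
cat > h.py <<'E'
import numpy as np, cv2
from rig import env, effector, eyes
def shot(n,f):
    im,d=eyes.get_image(n); cv2.imwrite(f'pics/{f}.png',im[:,:,::-1]); np.save(f'pics/{f}.npy',d); return im,d
def pix2w(n,d,u,v,z=None):
    c=eyes.get_calibration(n); R=np.array(c['R']);t=np.array(c['t'])
    x=np.array([(u-c['cx'])/c['fx'],(v-c['cy'])/c['fy']]); s=x.copy()
    for _ in range(10): s=x/(1+c['k1']*(s@s))
    r=np.array([s[0],s[1],1.]); o=-R.T@t; w=R.T@r
    k=(z-o[2])/w[2] if z is not None else d
    return o+k*w
def w2pix(n,X):
    c=eyes.get_calibration(n); p=np.array(c['R'])@np.array(X)+np.array(c['t']); s=p[:2]/p[2]; s=s*(1+c['k1']*(s@s))
    return np.array([s[0]*c['fx']+c['cx'],s[1]*c['fy']+c['cy']])
E
python3 - <<'E'
from h import *
for n in('top','side'):
    im,d=shot(n,n+'0'); cv2.imwrite(f'pics/{n}0b.png',cv2.resize(im[:,:,::-1],(800,600),interpolation=cv2.INTER_CUBIC))
    c=eyes.get_calibration(n); print(n,-np.array(c['R']).T@np.array(c['t']),c)
print(env.current_t(),env.tcp_to_grasp,env.current_eef_rot())
E
```

```text
pics
top [ 0.40798078 -0.25176788  0.98070649] {'fx': 454.5432832238956, 'fy': 454.5432832238956, 'cx': 258.7797076065815, 'cy': 194.48354962804643, 'k1': -0.0691587774444097, 'R': array([[-1.28592100e-01, -9.91697552e-01, -1.91468936e-04],
       [-9.69888964e-01,  1.25804472e-01, -2.08539281e-01],
       [ 2.06831982e-01, -2.66308003e-02, -9.78013973e-01]]), 't': array([-0.19702671,  0.6318854 ,  0.86805639])}
side [0.11632984 0.31144739 0.51189592] {'fx': 371.3849336107629, 'fy': 371.3849336107629, 'cx': 251.09023007678132, 'cy': 194.11808076168353, 'k1': -0.04223278341853596, 'R': array([[-0.75783835, -0.65241366,  0.00611975],
       [-0.32641602,  0.37100733, -0.86937112],
       [ 0.56491912, -0.66084036, -0.49412186]]), 't': array([0.28821907, 0.36745019, 0.39303902])}
0.1 0.0187 [-1.79900508e+02  1.70410006e-03  1.66777583e+02]
```

View pics/top0b.png

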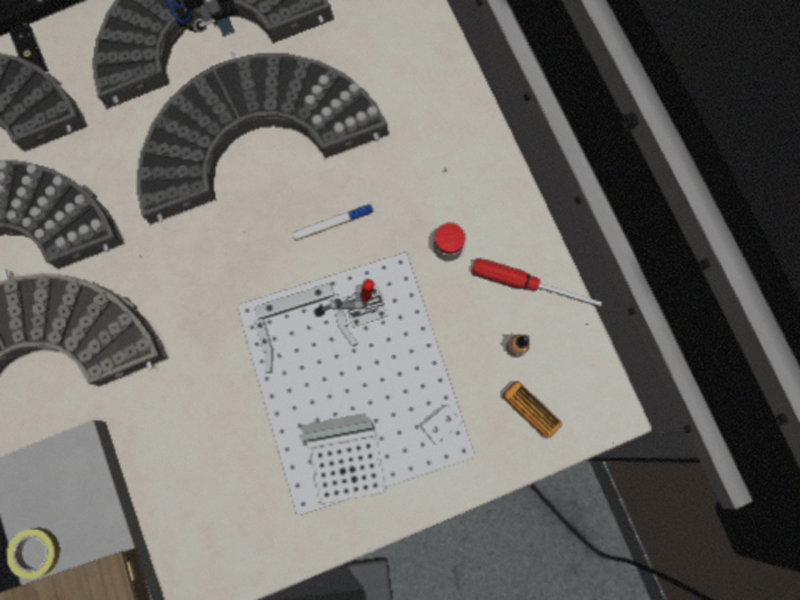

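View pics/side0b.png

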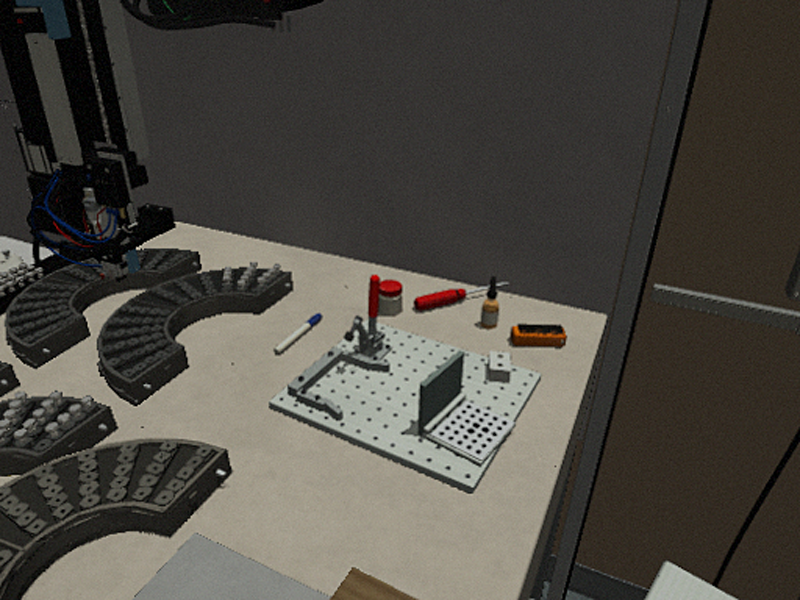

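The top view shows the plate's corners at about (238,304), (407,253), (474,457) and (298,515). The target's foot is upright at y≈428, its panel runs down to y≈500, and the red handle is at (368,289). I'll enlarge that area.

Run:
```python
from h import *
im=cv2.imread('pics/top0.png'); d=np.load('pics/top0.npy')
cv2.imwrite('pics/top0c.png',cv2.resize(im[155:335,140:320],(720,720),interpolation=cv2.INTER_CUBIC)[:600] if 0 else cv2.resize(im[155:335,140:320],(600,600),interpolation=cv2.INTER_CUBIC))
P=[pix2w('top',0,u*.64,v*.64,.012) for u,v in [(238,304),(407,253),(474,457),(298,515)]]
print(np.round(P,4)); P=np.array(P)
print(np.linalg.norm(np.roll(P,-1,0)-P,axis=1))
```

```text
[[ 0.6426 -0.0472  0.012 ]
 [ 0.6855 -0.2914  0.012 ]
 [ 0.3931 -0.3436  0.012 ]
 [ 0.3481 -0.1021  0.012 ]]
[0.24790085 0.29702593 0.24566278 0.29962695]
```

View pics/top0c.png

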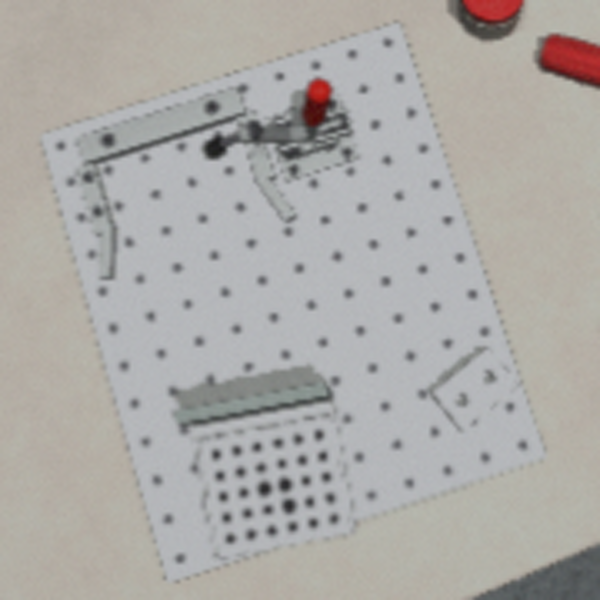

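The crop gives plate corners at (42,133), (400,22), (545,458) and (168,582). The foot's strip runs from (178,415) to (330,390), and the panel's near edge from (218,556) to (354,527). Next I'll fit the plate and take the target from depth.

```bash
cat >> h.py <<'E'
def cloud(n,d,box):
    u0,v0,u1,v1=box; uu,vv=np.meshgrid(np.arange(u0,u1),np.arange(v0,v1)); uu=uu.ravel();vv=vv.ravel()
    c=eyes.get_calibration(n); q=cv2.undistortPoints(np.float64(np.c_[uu,vv])[:,None],np.array([[c['fx'],0,c['cx']],[0,c['fy'],c['cy']],[0,0,1.]]),np.array([c['k1'],0,0,0,0.]))[:,0]
    z=d[vv,uu]; p=np.c_[q*z[:,None],z][z>0]; return (p-np.array(c['t']))@np.array(c['R'])
E
python3 - <<'E'
from h import *
d=np.load('pics/top0.npy')
C=np.array([(42,133),(400,22),(545,458),(168,582)])*.3+[140,155]-.35
W=np.array([pix2w('top',0,u,v,.012)[:2] for u,v in C])
L=np.array([[.15,.125],[.15,-.125],[-.15,-.125],[-.15,.125]])
H=(L-L.mean(0)).T@(W-W.mean(0)); a=np.arctan2(H[0,1]-H[1,0],H[0,0]+H[1,1]); c=W.mean(0)
R=np.array([[np.cos(a),-np.sin(a)],[np.sin(a),np.cos(a)]]); print('plate',c,np.degrees(a)); print((W-c)@R)
for n,b in(('top',(140,155,320,335)),('side',(150,150,370,330))):
    p=cloud(n,np.load(f'pics/{n}0.npy'),b); q=np.c_[(p[:,:2]-c)@R,p[:,2]]
    s=q[(abs(q[:,0])<.14)&(abs(q[:,1])<.115)]
    print(n,'plate z',np.median(s[(s[:,2]<.03),2]), len(s))
    m=s[(s[:,0]<0.02)&(s[:,1]>-.06)&(s[:,2]>.035)]; print('foot',len(m),m.min(0),m.max(0),np.median(m,0))
    for lo,hi in((.035,.06),(.06,.085),(.085,.12)):
        k=m[(m[:,2]>lo)&(m[:,2]<hi)]; 
        if len(k)>5: print(lo,len(k),np.percentile(k,[2,50,98],axis=0).round(4).tolist(),np.polyfit(k[:,1],k[:,0],1))
    h=s[(s[:,0]>.07)&(s[:,1]<0)&(s[:,2]>.1)]; 
    if len(h):print('handle',len(h),h.mean(0),h.max(0))
# panel near-edge corners & foot toe edge from pixels
for u,v,z in((218,556,.02),(354,527,.02),(178,410,.092),(330,385,.092),(183,430,.092),(330,400,.092),(174,392,.092),(320,367,.092)):
    X=pix2w('top',0,140+u*.3-.35,155+v*.3-.35,z); print(u,v,(X[:2]-c)@R,X)
E
```

```text
plate [ 0.51821207 -0.19523492] 10.407796538272002
[[ 0.14918619  0.12328183]
 [ 0.14915497 -0.12347453]
 [-0.14892374 -0.12323083]
 [-0.14941742  0.12342353]]
top plate z 0.012613739235428483 14069
foot 252 [-0.07373138 -0.00768575  0.03518177] [-0.05620016  0.079704    0.09666549] [-0.06567315  0.0359602   0.09133571]
0.035 27 [[-0.0734, -0.0075, 0.0358], [-0.0688, 0.0336, 0.0473], [-0.0643, 0.0751, 0.0589]] [ 0.09725336 -0.07189179]
0.06 29 [[-0.0736, -0.0057, 0.0618], [-0.0685, 0.0374, 0.0717], [-0.0637, 0.0789, 0.0848]] [ 0.11608797 -0.07286989]
0.085 196 [[-0.0719, -0.0059, 0.088], [-0.065, 0.0361, 0.092], [-0.0578, 0.078, 0.0953]] [ 0.1145389  -0.06899346]
handle 78 [ 0.08874232 -0.05295847  0.12716696] [ 0.09859663 -0.04436594  0.14024265]
side plate z 0.011728752758684072 8993
foot 717 [-0.07608594 -0.0106322   0.03500346] [-0.05605968  0.08170551  0.09196079] [-0.06781904  0.04400597  0.06793823]
0.035 268 [[-0.0747, -0.0053, 0.0354], [-0.0684, 0.0462, 0.0477], [-0.0568, 0.0806, 0.0595]] [ 0.15370717 -0.07464719]
0.06 279 [[-0.0747, -0.0058, 0.0605], [-0.0685, 0.0445, 0.0724], [-0.0583, 0.0805, 0.0846]] [ 0.14306342 -0.0743449 ]
0.085 170 [[-0.0744, -0.007, 0.0855], [-0.0664, 0.04, 0.0899], [-0.0578, 0.0798, 0.0917]] [ 0.12788619 -0.07141025]
handle 106 [ 0.08735708 -0.05091242  0.11923912] [ 0.09678451 -0.04518008  0.13673028]
218 556 [-0.14348526  0.08828327] [ 0.36113895 -0.13432522  0.02      ]
354 527 [-0.15221812  0.00321575] [ 0.36791747 -0.21957074  0.02      ]
178 410 [-0.05570923  0.07760532] [ 0.4493998  -0.12897049  0.092     ]
330 385 [-0.0687491  -0.01062494] [ 0.45251354 -0.21810478  0.092     ]
183 430 [-0.06755888  0.07804903] [ 0.43766496 -0.13067475  0.092     ]
330 400 [-0.07697218 -0.00805946] [ 0.44396229 -0.21706703  0.092     ]
174 392 [-0.04508526  0.07693027] [ 0.45997092 -0.12771518  0.092     ]
320 367 [-0.05707148 -0.00817293] [ 0.46355606 -0.21358351  0.092     ]
```

```bash
cat >> h.py <<'E'
PC=np.array([.51821,-.19523]); PA=np.radians(10.408)
PR=np.array([[np.cos(PA),-np.sin(PA)],[np.sin(PA),np.cos(PA)]])
def w(x,y,z): return np.r_[PC+PR@[x,y],z]      # plate (z from worktop) -> world
def rot(yaw,tilt=0,flip=True):                  # yaw, forward tilt in degrees, yaw rel. plate
    y=yaw+10.408
    return [180,tilt,(y+180+180)%360-180] if flip else [180,-tilt,y]
E
python3 - <<'E'
from h import *
print(env.current_qpos())
for f in(True,False):
  for n,P,r in(('pre',w(-.095,.038,.2),(-6.6,0)),('pre',w(-.095,.038,.075),(-6.6,0)),('tip',w(-.02,.03,.075),(-6.6,0)),
     *[(f'push{t}',w(-.08,.038,.03),(-6.6,t)) for t in(0,15,25,35)],*[(f'end{t}',w(.03,.045,.03),(0,t)) for t in(0,25,35)],('h',w(.091,-.04,.15),(0,0)),('h2',w(.091,-.15,.06),(0,0))):
    q=env.solve_ik(P,rot(*r,f)); print(f,n,P.round(3),None if q is None else np.round(q))
E
```

```text
[-80.54632632  36.0537172    2.20293938  86.99013563  -1.54632323
  57.0853376   -1.14478839]
True pre [ 0.418 -0.175  0.2  ] [  2.  24.  24. 120. -15.  39. 130.]
True pre [ 0.418 -0.175  0.075] [ 28.  37. -13. 125.  23.  21.  90.]
True tip [ 0.493 -0.169  0.075] [ 23.  40. -11. 115.  15.  27.  95.]
True push0 [ 0.433 -0.172  0.03 ] [ 25.  42. -10. 124.  26.  16.  87.]
True push15 [ 0.433 -0.172  0.03 ] [ 50.  48. -39. 136. 116.  23.   3.]
True push25 [ 0.433 -0.172  0.03 ] None
True push35 [ 0.433 -0.172  0.03 ] None
True end0 [ 0.54  -0.146  0.03 ] [ 20.  46. -12. 110.  20.  26.  94.]
True end25 [ 0.54  -0.146  0.03 ] [ 52.  56. -50. 129. 122.  29.   6.]
True end35 [ 0.54  -0.146  0.03 ] [ 62.  67. -61. 135. 139.  43.   0.]
True h [ 0.615 -0.218  0.15 ] [ 16.  41.   1.  91.  -1.  48. 118.]
True h2 [ 0.635 -0.326  0.06 ] [ 32.  53. -14.  82.  15.  47. 114.]
False pre [ 0.418 -0.175  0.2  ] [-18.  33.  55. 120. -38.  47. -25.]
False pre [ 0.418 -0.175  0.075] [  9.  37.  15. 125. -27.  20. -40.]
False tip [ 0.493 -0.169  0.075] [ -1.  42.  26. 115. -36.  30. -35.]
False push0 [ 0.433 -0.172  0.03 ] [ 10.  43.  12. 124. -33.  16. -35.]
False push15 [ 0.433 -0.172  0.03 ] [  61.   57.  -61.  135.  103.   41. -163.]
False push25 [ 0.433 -0.172  0.03 ] None
False push35 [ 0.433 -0.172  0.03 ] None
False end0 [ 0.54  -0.146  0.03 ] [ -2.  48.  23. 110. -37.  29. -33.]
False end25 [ 0.54  -0.146  0.03 ] [ 40.  48. -29. 129. 153.  17. 151.]
False end35 [ 0.54  -0.146  0.03 ] [ 50.  56. -40. 136. 164.  33. 149.]
False h [ 0.615 -0.218  0.15 ] [ -6.  48.  42.  92. -37.  55. -31.]
False h2 [ 0.635 -0.326  0.06 ] [  6.  58.  37.  83. -40.  53. -24.]
```

Run:
```python
from h import *
f=False
effector.set_gripper(0,20)
k=lambda x:.0365-(x+.065)*.115
print(env.current_opening())
env.movep(w(-.095,k(-.095),.2),rot(-6.6,0,f)); print(env.current_qpos().round(1) if hasattr(env.current_qpos(),'round') else env.current_qpos())
env.move_linear(w(-.095,k(-.095),.076))
print(env.current_ee_pos(),env.current_eef_rot(),env.current_wrist_force(),env.current_t())
print(env.move_linear(w(-.07,k(-.07),.076),rate=.04,stop_force=8)); print(env.current_wrist_force())
im,_=shot('side','s1'); 
print(env.move_linear(w(-.022,k(-.022),.076),rate=.05,stop_force=8)); print(env.current_wrist_force(),env.current_ee_pos(),env.current_t())
i2,_=shot('side','s2')
cv2.imwrite('pics/s12.png',cv2.resize(np.hstack([im[130:340,170:370],i2[130:340,170:370]])[:,:,::-1],(800,420)))
```

```text
-2.0703080680753533e-05
[-17.3  32.4  54.3 120.2 -37.2  46.  -26. ]
[ 0.41785467 -0.17340688  0.07639855] [ 1.79968696e+02 -3.64486611e-02  3.80277242e+00] [-0.03140691  0.17918163  0.09146011] 4.825
False
[-1.31733322  0.66592445  0.46307498]
False
[ 0.01058001 -0.65778999  0.03394866] [ 0.4904352  -0.16818739  0.07600606] 6.7667
```

View pics/s12.png

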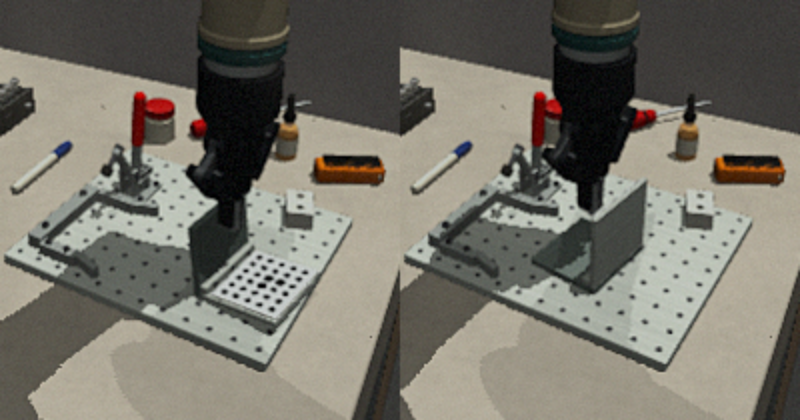

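The left frame shows the foot starting to tip. On the right the target stands upright on its foot, panel at about (615,235). I'll lift out, move behind the panel, and measure its pose from depth.

```bash
cat >> h.py <<'E'
def target(tag):
    """panel pose in the plate frame from depth (line fit of panel top band), plus z of the foot"""
    out={}
    for n,b in(('top',(140,155,320,335)),('side',(150,150,370,330))):
        im,d=shot(n,tag+n); p=cloud(n,d,b); q=np.c_[(p[:,:2]-PC)@PR,p[:,2]]
        m=q[(q[:,1]>-.02)&(q[:,1]<.11)&(q[:,0]>-.1)&(q[:,0]<.07)]
        k=m[(m[:,2]>.085)&(m[:,2]<.115)] if n=='top' else m[(m[:,2]>.035)&(m[:,2]<.1)]
        for _ in range(4):
            f=np.polyfit(k[:,1],k[:,0],1); r=k[:,0]-np.polyval(f,k[:,1]); k=k[abs(r)<max(2*r.std(),.003)]
        lo,hi=np.percentile(k[:,1],[1,99]); yc=(lo+hi)/2
        print(n,len(k),'yaw',-np.degrees(np.arctan(f[0])).round(2),'x at mid',np.polyval(f,yc).round(4),'y',lo.round(4),hi.round(4),'mid',yc.round(4),'sd',r.std().round(4),'z98',np.percentile(k[:,2],98).round(4))
        t=m[(m[:,2]>.015)&(m[:,2]<.03)]
    return
E
python3 - <<'E'
from h import *
p=env.current_ee_pos()
env.move_linear([p[0],p[1],.19])
env.movep(w(-.105,.04,.19),rot(-6.6,0,False))
effector.set_gripper(.055)
target('a')
cv2.imwrite('pics/a.png',cv2.resize(cv2.imread('pics/atop.png')[155:335,140:320],(600,600),interpolation=cv2.INTER_CUBIC))
for t in(0,3,5,8,10):
  for x in(-.095,-.08,-.03,.025):
    q=env.solve_ik(w(x,.04,.037),rot(-6.6 if x<-.05 else 0,t,False)); print(t,x,None if q is None else np.round(q))
print(env.current_t(),env.current_opening())
E
```

```text
top 123 yaw -7.8 x at mid -0.0584 y -0.0077 0.0427 mid 0.0175 sd 0.0025 z98 0.1055
side 677 yaw -7.5 x at mid -0.0607 y -0.0088 0.0796 mid 0.0354 sd 0.0007 z98 0.0991
0 -0.095 [ -0.  45.  29. 127. -60.  23.  -7.]
0 -0.08 [ -2.  46.  31. 125. -59.  26.  -9.]
0 -0.03 [ -6.  48.  34. 118. -55.  31. -11.]
0 0.025 [-10.  51.  37. 111. -52.  36. -18.]
3 -0.095 [  7.  42.  19. 129. -62.  16.  -4.]
3 -0.08 [  4.  43.  22. 127. -62.  18.  -6.]
3 -0.03 [ -3.  46.  30. 121. -59.  26.  -5.]
3 0.025 [ -7.  49.  34. 113. -56.  32. -14.]
5 -0.095 [  41.   43.  -30.  130.   72.   19. -137.]
5 -0.08 [  40.   44.  -30.  128.   68.   20. -134.]
5 -0.03 [  1.  45.  25. 122. -62.  22.  -2.]
5 0.025 [ -5.  48.  31. 115. -59.  29. -10.]
8 -0.095 [  60.   55.  -61.  132.   87.   43. -151.]
8 -0.08 [  41.   43.  -30.  130.   82.   17. -147.]
8 -0.03 [ 10.  42.  12. 124. -62.  14.  -1.]
8 0.025 [  0.  46.  23. 117. -61.  23.  -7.]
10 -0.095 [  60.   55.  -61.  133.   91.   42. -154.]
10 -0.08 [  59.   56.  -61.  131.   90.   42. -153.]
10 -0.03 [  39.   45.  -30.  125.   73.   16. -132.]
10 0.025 [  7.  44.  12. 119. -57.  16.  -9.]
8.8167 0.05494562859005065
```

View pics/a.png

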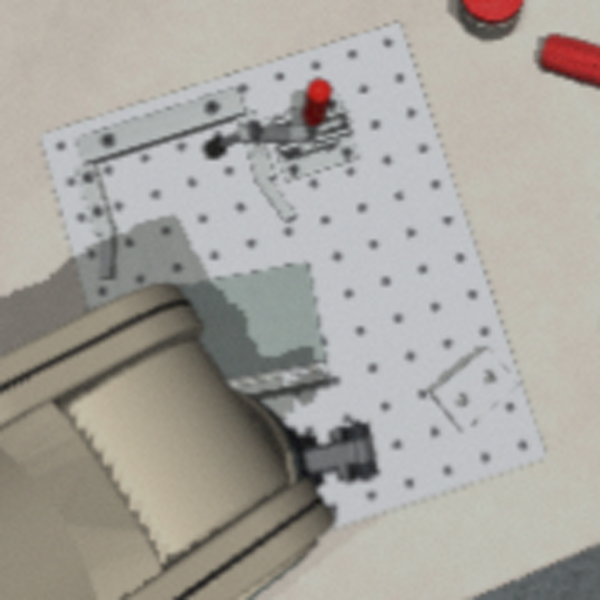

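The target is at panel (-0.061, 0.035) with yaw about -7.5° in the plate frame. I'll push it with two spread fingers, squaring it first, then look again.

Run:
```python
from h import *
F=False; z=.04
n=np.array([np.cos(np.radians(7.5)),-np.sin(np.radians(7.5))])
def tcp(px,py,yaw,back=.011):
    a=np.radians(yaw); return w(px-back*np.cos(a),py-back*np.sin(a),z)
P=tcp(-.061,.035,-7.5,.026)
env.movep([P[0],P[1],.19],rot(-7.5,0,F)); env.move_linear(P,rate=.1)
print(env.current_wrist_force(),env.current_qpos())
print(env.move_linear(tcp(-.061,.035,-7.5),rate=.04,stop_force=8),env.current_wrist_force())
print(env.move_linear(tcp(-.03,.039,0),rot(0,0,F),rate=.03,stop_force=10),env.current_wrist_force(),env.current_t())
target('b')
print(env.current_t(), (np.array(env.current_ee_pos()[:2])-PC)@PR)
i=cv2.imread('pics/btop.png')[155:335,140:320]; j=cv2.imread('pics/bside.png')[130:330,170:370]
cv2.imwrite('pics/b.png',np.hstack([cv2.resize(x,(400,400),interpolation=cv2.INTER_CUBIC) for x in(i,j)]))
```

```text
[ 0.09838647 -0.94108767  0.20840329] [ -1.93188835  45.35145234  31.41313581 125.55525663 -59.54194977
  25.47127981  -8.88878965]
False [-0.82563755  0.35018938  1.97259156]
False [-2.20527149 -1.64259959  2.72062381] 12.425
top 59 yaw -56.16 x at mid -0.0401 y -0.0178 0.0073 mid -0.0052 sd 0.009 z98 0.1108
side 630 yaw -2.84 x at mid -0.0421 y -0.012 0.099 mid 0.0435 sd 0.0096 z98 0.0992
12.525 [-0.04073238  0.03910872]
```

View pics/b.png

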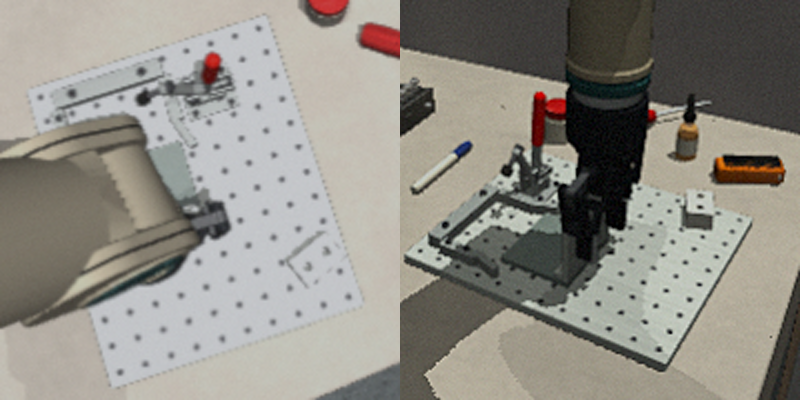

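Run:
```python
from h import *
for n,u,v in(('top',140+188*.45,155+140*.45),('top',140+203*.45,155+188*.45),('side',221.5,261),('side',256,271.5)):
    X=pix2w(n,0,u,v,.02); print(n,((X[:2]-PC)@PR).round(4))
i=cv2.imread('pics/btop.png')[210:260,190:250]; j=cv2.imread('pics/bside.png')[235:285,210:270]
cv2.imwrite('pics/b2.png',np.hstack([cv2.resize(x,(400,333),interpolation=cv2.INTER_CUBIC) for x in(i,j)]))
```

```text
top [ 0.0499 -0.0128]
top [ 0.0012 -0.0129]
side [0.0431 0.0912]
side [-0.033   0.0829]
```

View pics/b2.png

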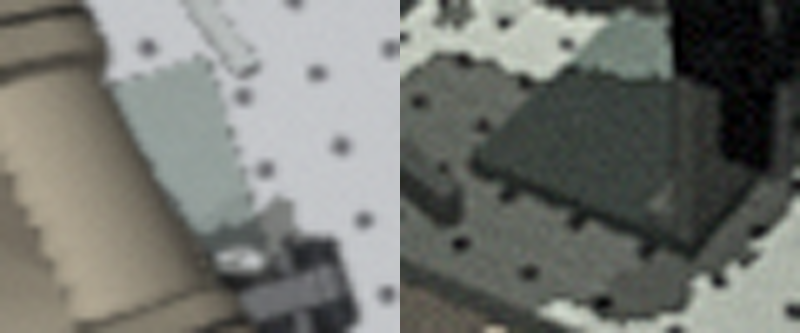

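Run:
```python
from h import *
for n,u,v,z in(('top',221.3,218.1,.02),('top',227.3,240.5,.02),('side',221,258.4,.02),('side',253.3,271.5,.02),('side',253.3,273,.012)):
    X=pix2w(n,0,u,v,z); print(n,((X[:2]-PC)@PR).round(4))
```

```text
top [ 0.0518 -0.006 ]
top [ 0.002  -0.0042]
side [0.0486 0.085 ]
side [-0.0285  0.0856]
side [-0.0262  0.0815]
```

The target is square now: centre y≈0.040, toe x≈0.05, at the mouth of the flares. I'll push it home.

Run:
```python
from h import *
F=False; z=.04
L=lambda:((np.array(env.current_ee_pos()[:2])-PC)@PR).round(4)
print(env.move_linear(w(-.001-.0,.0445,z),rot(0,0,F),rate=.03,stop_force=10),env.current_wrist_force(),L())
print(env.move_linear(w(.034,.0445,z),rot(0,0,F),rate=.025,stop_force=8),env.current_wrist_force(),L(),env.current_t())
i=shot('top','ct')[0][155:335,140:320]; j=shot('side','cs')[0][130:330,170:370]
cv2.imwrite('pics/c.png',np.hstack([cv2.resize(x,(400,400),interpolation=cv2.INTER_CUBIC) for x in(i,j)])[:,:,::-1])
```

```text
False [-4.96271004 -1.41346939  4.59855228] [-0.0021  0.0448]
True [-1.97717154  0.25306308  2.5784961 ] [0.0232 0.0451] 15.0417
```

View pics/c.png

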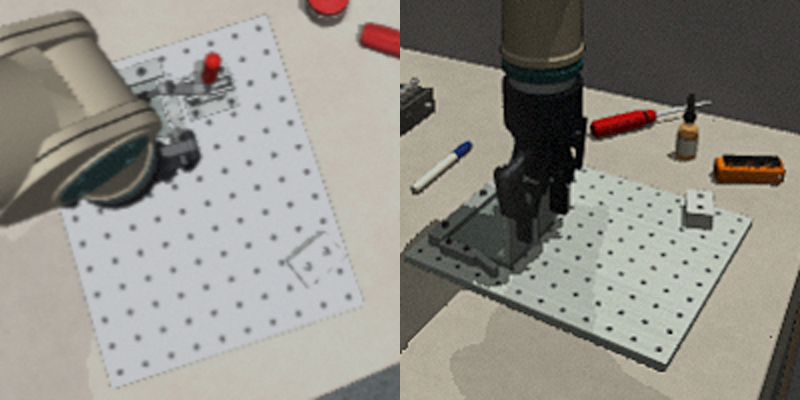

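The target is between the guides and the push stopped at about the expected home position. I'll nudge once more with a limit, then back off and inspect.

Run:
```python
from h import *
F=False; z=.04
L=lambda:((np.array(env.current_ee_pos()[:2])-PC)@PR).round(4)
print(env.move_linear(w(.036,.045,z),rot(0,0,F),rate=.02,stop_force=10),env.current_wrist_force(),L())
env.wait(.2); print(env.current_wrist_force(),L())
env.move_linear(w(-.02,.045,z),rate=.1); env.move_linear(w(-.02,.045,.2)); print(env.current_wrist_force())
effector.set_gripper(0)
env.movep(w(.02,-.13,.22),rot(0,0,F)); print(env.current_t())
i=shot('top','dt')[0][160:240,145:245]; j=shot('side','ds')[0][170:270,190:300]
target('d2')
cv2.imwrite('pics/d.png',np.hstack([cv2.resize(x,(400,h),interpolation=cv2.INTER_CUBIC) for x,h in((i,360),(j,360))])[:,:,::-1])
```

```text
True [-2.01118771  0.46677822  3.3452222 ] [0.0227 0.045 ]
[-0.94383965 -0.99113817  2.76160989] [0.0224 0.045 ]
[ 0.72699553  0.41270286 -0.85026808]
18.7833Traceback (most recent call last):
  File "<stdin>", line 10, in <module>
  File "h.py", line 33, in target
    f=np.polyfit(k[:,1],k[:,0],1); r=k[:,0]-np.polyval(f,k[:,1]); k=k[abs(r)<max(2*r.std(),.003)]
    raise TypeError("expected non-empty vector for x")
TypeError: expected non-empty vector for x
```

Run:
```python
from h import *
i=cv2.imread('pics/dt.png')[155:245,140:260]; j=cv2.imread('pics/ds.png')[170:270,190:300]
cv2.imwrite('pics/d.png',np.hstack([cv2.resize(x,(400,h),interpolation=cv2.INTER_CUBIC) for x,h in((i,360),(j,360))]))
for n,b in(('top',(140,155,320,335)),('side',(150,150,370,330))):
    d=np.load(f"pics/d{n[0]}.npy"); p=cloud(n,d,b); q=np.c_[(p[:,:2]-PC)@PR,p[:,2]]
    k=q[(q[:,1]>-.005)&(q[:,1]<.095)&(q[:,0]>.0)&(q[:,0]<.08)&(q[:,2]>.04)&(q[:,2]<.108)]
    print(n,len(k)); 
    if len(k)>30:
        for _ in range(4):
            f=np.polyfit(k[:,1],k[:,0],1); r=k[:,0]-np.polyval(f,k[:,1]); k=k[abs(r)<max(2*r.std(),.003)]
        print(np.degrees(np.arctan(f[0])),np.polyval(f,.045),r.std(),np.percentile(k[:,1],[1,99]))
```

```text
top 0
side 733
0.13188889345795865 0.0368942521120912 0.0008472425166321152 [-1.69798194e-05  8.99770829e-02]
```

View pics/d.png

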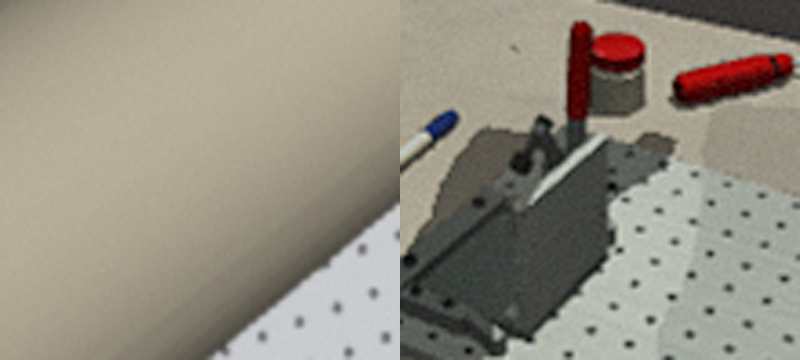

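The side view shows the target seated between the guides. Depth puts the panel back at x=0.0369 (home is 0.038), yaw 0.1°, centred at 0.045. I'll swing the arm out of the way for one clear top view of the toe against the stop.

Run:
```python
from h import *
env.movep([.42,.2,.3],rot(0,0,False))
im,d=shot('top','e'); print(env.current_t())
cv2.imwrite('pics/e.png',cv2.resize(im[165:245,145:245],(800,640),interpolation=cv2.INTER_CUBIC)[:600,:,::-1])
p=cloud('top',d,(140,155,320,335)); q=np.c_[(p[:,:2]-PC)@PR,p[:,2]]
k=q[(q[:,1]>.0)&(q[:,1]<.09)&(q[:,0]>.0)&(q[:,0]<.08)&(q[:,2]>.095)&(q[:,2]<.11)]
if len(k): print(len(k),np.percentile(k,[2,50,98],axis=0),np.polyfit(k[:,1],k[:,0],1))
```

```text
20.95
207 [[0.0374436  0.00369057 0.095822  ]
 [0.04105203 0.04555447 0.10276677]
 [0.04576127 0.08670612 0.10598525]] [-0.00945654  0.04160033]
```

View pics/e.png

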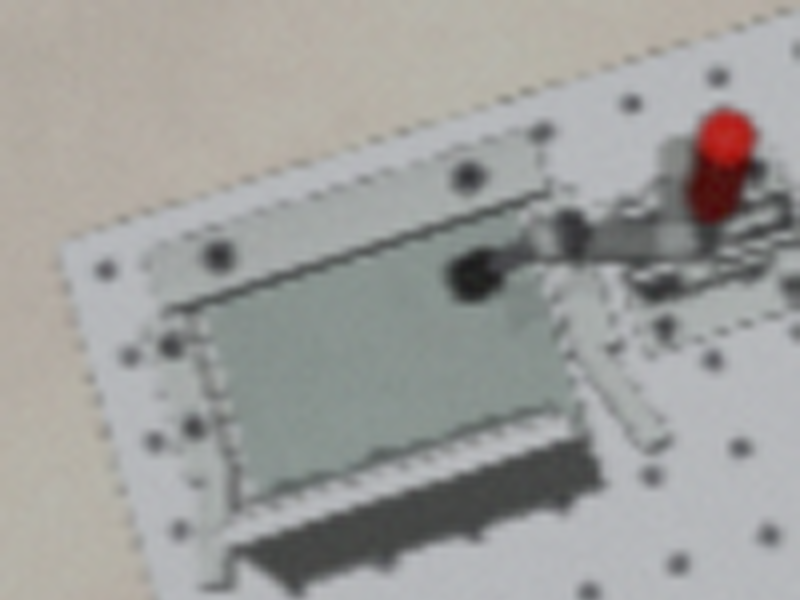

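The toe edge is flush along the rear stop's face, from (175,312) to (545,190), and square between the guides. Next I'll swing the clamp handle outward and down along its arc.

Run:
```python
from h import *
F=False; hw=.0145; r=.082
def P(deg,gap=0):
    a=np.radians(deg); s=(deg-7)/82.4; py=-.049-.001*s; pz=.034+.022*s
    return w(.0895,py-r*np.sin(a)+(.0075+gap)*np.cos(a)+hw,pz+r*np.cos(a)+(.0075+gap)*np.sin(a))
pts=[P(a) for a in range(10,91,8)]
p0=P(7,.009); up=p0.copy(); up[2]=.23
env.movep(up,rot(0,0,F)); env.move_linear(p0,rate=.1); print(env.current_wrist_force(),env.current_t())
for i,p in enumerate(pts):
    s=env.move_linear(p,rate=.04,stop_force=20); print(10+8*i,s,np.round(env.current_wrist_force(),1))
    if s: break
else:
    p=pts[-1].copy(); p[2]-=.006
    print(env.move_linear(p,rate=.02,stop_force=15),np.round(env.current_wrist_force(),1))
print(env.current_t(),env.current_ee_pos(),pts[-1])
im=shot('side','f')[0]; i2=shot('top','ft')[0]
cv2.imwrite('pics/f.png',np.hstack([cv2.resize(x,(400,360),interpolation=cv2.INTER_CUBIC) for x in(im[150:250,190:300],i2[155:245,140:260])])[:,:,::-1])
```

```text
[-0.52169921  0.31107188 -0.48079463] 23.8917
10 False [-1.1 -0.9  0.2]
18 False [-0.4  0.5 -0.3]
26 False [-0.2 -0.2  0.1]
34 False [ 0.1 -0.2  0.5]
42 False [-0.4  0.5  0.3]
50 False [0.3 1.1 0. ]
58 False [-0.4  0.6 -0.7]
66 False [-0.3 -0.5  0.7]
74 False [ 0.9 -1.1 -0.4]
82 False [-0.6 -0.2  0.5]
90 False [0.2 1.  4.1]
False [-2.   2.3 14.3]
28.9 [ 0.6284103  -0.29548143  0.06026735] [ 0.62746584 -0.29463509  0.06366019]
```

View pics/f.png

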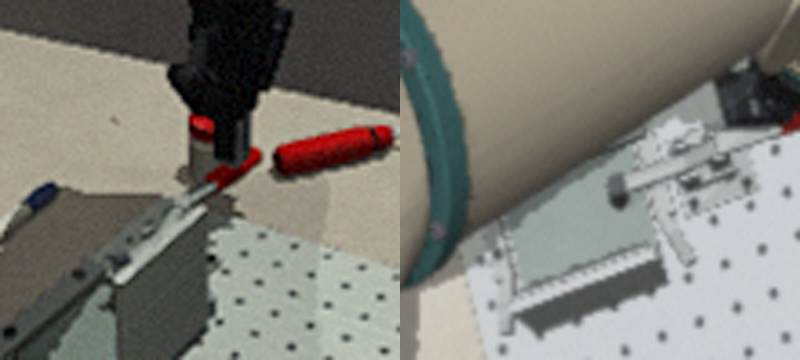

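The handle is down and level and the pad is on the foot. I was pressing at 14 N, so it looks like the end of travel. I'll lift off and check that it stays locked.

Run:
```python
from h import *
p=np.array(env.current_ee_pos()); p[2]=.23
env.move_linear(p); env.movep([.42,.2,.3],rot(0,0,False)); env.wait(.5)
im,d=shot('top','g'); i2,d2=shot('side','gs'); print(env.current_t())
for n,dd,b in(('top',d,(140,155,320,335)),('side',d2,(150,150,370,330))):
    p=cloud(n,dd,b); q=np.c_[(p[:,:2]-PC)@PR,p[:,2]]
    for nm,x0,x1,y0,y1,z0,z1 in(('panel',.0,.08,.005,.085,.05,.11),('handle',.075,.105,-.16,-.085,.035,.15),('arm',.075,.105,-.03,.02,.03,.15)):
        k=q[(q[:,0]>x0)&(q[:,0]<x1)&(q[:,1]>y0)&(q[:,1]<y1)&(q[:,2]>z0)&(q[:,2]<z1)]
        if len(k)>5: print(n,nm,len(k),np.percentile(k,[3,50,97],axis=0).round(4).tolist(), 'slope z/y',np.polyfit(k[:,1],k[:,2],1)[0].round(3),'x/y',np.polyfit(k[:,1],k[:,0],1)[0].round(3))
cv2.imwrite('pics/g.png',np.hstack([cv2.resize(x,(400,h),interpolation=cv2.INTER_CUBIC) for x,h in((i2[150:250,190:300],360),(im[155:245,145:255],360))])[:,:,::-1])
```

```text
32.8583
top panel 340 [[0.0375, 0.0079, 0.0536], [0.0384, 0.0449, 0.0997], [0.0456, 0.0824, 0.1052]] slope z/y 0.009 x/y -0.004
top handle 221 [[0.0847, -0.1494, 0.0575], [0.0903, -0.1182, 0.0634], [0.0974, -0.0874, 0.0672]] slope z/y 0.014 x/y -0.003
top arm 150 [[0.0812, -0.0293, 0.0337], [0.0897, -0.0084, 0.0509], [0.0988, 0.0182, 0.0567]] slope z/y 0.045 x/y -0.001
side panel 504 [[0.0356, 0.0087, 0.0517], [0.0368, 0.0478, 0.0809], [0.0427, 0.0825, 0.1018]] slope z/y -0.005 x/y -0.005
side handle 106 [[0.0824, -0.1488, 0.0528], [0.0859, -0.1152, 0.0606], [0.0937, -0.0881, 0.0642]] slope z/y 0.012 x/y 0.014
side arm 45 [[0.0856, -0.0293, 0.046], [0.0909, -0.0038, 0.0494], [0.098, 0.0197, 0.0545]] slope z/y 0.069 x/y -0.09
```

View pics/g.png

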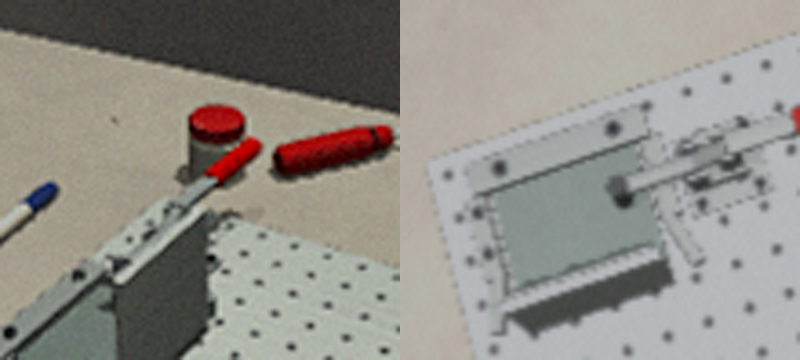

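The handle is level: its tip is at y≈-0.150 and it stayed down once released. The pad is on the foot and the toe is flush with the stop, so I'm handing in.

```bash
python3 -c "
from h import *
env.close_job()"
```

```text
the job is handed in; nothing more can be done
```

The job is handed in. The target stands on its foot, pushed home against the rear stop, and the clamp is closed on it. The robot's clock read about 33 s at the last check.

- **Tipping:** I pushed the upturned foot over just under its upper edge with closed fingers. The wrist force I read was about 1.5 N, and the target fell onto its foot and stood.
- **Pushing home:** Two spread fingers pushed the panel's back, squaring the target from about -7.5° and sliding it between the guides. The push met firm resistance at the same place twice, within 0.5 mm.
- **Clamping:** I swung the red handle outward and down along its arc, finishing with about 14 N pressing down at the end of travel, then moved the arm clear.

**Last checks, arm clear:**
- **Target:** The top view shows the toe flush along the stop, with yaw within about 0.3° and the foot centred at y≈45 mm. Depth put the panel's back at x≈37–38 mm, where home is 38. The side camera read about 1 mm short, which is within its calibration error.
- **Clamp:** The handle is level with its tip at y≈-150 mm, and it stayed down after release. The pad rests on the foot's right edge. I did not test the lock by pulling on it.
- **Other objects:** The last pictures show the jar, the screwdriver and the end of the pen undisturbed. They do not cover the key set, dropper bottle or small block, but the arm never worked near those.

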